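# Hang the bolt bin on the louvred panel

### The job

Lift the red parts bin by its tab and hang it on the bare middle louver, clear of the blue bin, letting its lip down gently behind the louver's edge until it is caught and fully down. Then, with the lip still caught, slide it along the louver until it just touches the blue bin, and let go, leaving it hanging there. Don't press or knock it hard against the panel or the other bins, don't drop it, and leave the other things on the bench alone.

Things in the scene. Friction and masses are not known exactly. Their poses are not given: they have to be found in the camera images.
- red_grip (a point): Loose red bin of bolts standing on the table, 110 (x) x 90 (y) x 65 mm high, about 0.3-0.55 kg. A flat grip tab 8 mm thick (along x), 60 mm wide (y) crosses its middle and rises to 106 mm. Point: tab centre, 88 mm above the underside, 18 mm below the tab top; pinch it here from above. x to the bin's back, z up. Back wall's outer face: 55 mm along +x.
- red_lip (a point): The red bin's hanging lip: midpoint of the underside of its web, at the back wall's outer face (55 mm along x, 27 mm down from the grip point). 70 mm wide. The 4 mm web goes 11 mm backwards from the wall, then a 4 mm flange turns down 16 mm below the web's underside. Slot between wall and flange: 7 mm. Axes as the grip point.
- louver (a point): Nominal top front edge, mid-length, of the middle louver: a bare aluminium upright tongue 4 mm thick, 206 mm long, 140 mm above the table. x into the panel, y along the edge, z up. It is clamped in slots: the real edge may be up to 4 mm higher or lower and up to 6 mm nearer (-x) or deeper (+x) than this point; find it by touch. Springy downwards, 1 mm per 12 N.
- panel: The fixed dark grey stand with red posts, 440 mm long, 169 mm high; origin on the table under the louver point, same axes. Its sheet is 17 mm behind the tongue's rear (nominal). A hung bin has the same axes: wall before the tongue, web on its edge, flange behind it; a strip flush with the tongue's front, 45 to 71 mm below the edge, backs its wall. Let go, it sags about 3 degrees.
- blue_bin: A blue parts bin, same shape and size as the red one (tab and all), fixed on the grey end louver at either end. Origin at the centre of its underside, x to its back, y along the louver; its sides are 45 mm from the origin along y, so with the red bin against it the centres are 90 mm apart.
- yellow_bin: A yellow parts bin, same shape, fixed on the other end louver. Origin and axes as the blue bin's. Between blue and yellow 210 to 234 mm lies free.
- wrench: Bystander, not to be disturbed: a steel open-ended wrench lying flat, about 160 mm long.
- screwdriver: Bystander, not to be disturbed: a screwdriver lying flat, about 200 mm long.
- bush: Bystander, not to be disturbed: a brass bush, 44 mm across, 35 mm tall.
- oil: Bystander, not to be disturbed: a yellow oil bottle, 56 mm across, 130 mm tall.
- timber: Bystander, not to be disturbed: a light wooden offcut 50 x 160 x 30 mm.
- tape: Bystander, not to be disturbed: a white roll of tape lying flat, 90 mm across, 20 mm tall.
There are look-alikes about, which are no part of the job. Of the things shaped like the part that bears red_grip, the red one is meant.

How it is judged:
By the outcome, as a careful person would: the job done as asked, in the order asked, and still so for the second after the job is handed in, with the robot touching nothing.
It also fails if it takes over 54 s, if anything falls off the work surface, if the arm or the gripper's body presses on something with over 40 N, if the wrist force passes 120 N, or if a joint passes its speed limit or range.

### The arm

A 6-joint arm with a two-finger parallel gripper is mounted at the origin on the work surface. World frame = base frame: x ahead of the robot, y to its left, z up, the work surface at z = 0. Lengths are in m, angles in rad, forces in N, time in s.
With the tool pointing down it reaches from about 0.375 to 0.975 m from the base axis. Payload 3.8 kg.
Tool frame: the origin (TCP) lies midway between the tips of the shut fingers; the grasp point (between the pads) lies 19 mm behind it; z points along the fingers, y is the direction in which the jaws open and shut (so a half turn about z gives the same grasp; the last joint's range is limited). The gripper opens to 85 mm and grips with 20 to 120 N. Pads are 22 mm wide; open, the fingers measure 114 mm over their backs; the gripper's body (76 mm by 85 mm) begins 54 mm behind the grasp point. The pads swing forward as they close: fully open they stand 13 mm farther back than shut.
Start: joints at [1.155, 0.264, 1.604, -0, 1.274, -0.037], TCP at [0.25, 0.627, 0.231] pointing down, gripper open.
Joint ranges: [-2.63, 2.63], [-0.94, 2.18], [0.31, 2.57], [-1.31, 4.45], [0, 2.66], [-2.55, 2.55]. Speed limits (rad/s): [2.57, 2.57, 3.14, 3.14, 3.14, 3.14].

### API

Orientations are given as a rotation vector (axis times angle).
In Python, from workcell import bot gives the robot as it stands.
- The arm moves only by the tool drive_tool, never from a script. Its argument "deltas" is a list of rows, each an object with "hand": the opening, from 0 (shut) to 1 (fully open); "offset": the shift along the world's x, y, z in cm, a list of three; "angular": the turn, a rotation vector about the world's x, y, z in degrees, a list of three. A call has 1 to 8 rows; each row is the pose to reach, as a shift and turn from the pose commanded when the call began; what a row does not reach only later rows make up. A row lasts 1/8 s, in which the tool goes at most 62.5 mm and 10.7 degrees, less where a joint would pass 70% of its speed; a pose out of reach is approached as far as the arm can. A call with a gripper value outside its range is refused whole. The fingers move at their own pace and stop on an object; "force" is the grip in N (left out, the last holds). Time passes only in rows, so rows that repeat a pose let the fingers close. It gives the time, the measured TCP pose, the force and the opening at its end, in the units of the state.
- bot.read_state(): the state, without advancing time (a new reading comes with each control period).
- bot.read_camera(name): name is "scene" or "top" or "wrist"; returns a dict with "frame" (480x640x3 uint8, blue, green, red), "mtx" (3x3 intrinsics, pixels), "k1" (the pictures are not rectified: a ray, as slopes to the right and down, at radius r is drawn at 1 + k1 r^2 times it, then the intrinsics apply), "R" (3x3) and "t" (3): a world point X has camera coordinates R X + t. Camera axes: x right, y down, z forward; pixel columns grow to the right and rows downward; lengths in m; the calibration is good to about 2 mm. A picture is of the moment at which its call begins. There is no depth.
- bot.finish_job(): hands the job in, once; it reports no verdict.
The state is a dict: "time": time; "q": joint angles; "joint_vel": joint speeds; "joint_torque": joint torques, N m; "tool_pos": TCP position; "tcp_rot": TCP orientation; "wrist_force": force on the tool from outside, world axes, zero at the start; "torque": the same for the moment, N m; "width": opening from 0.0 (shut) to 1.0 (fully open).
Only numpy, scipy, OpenCV 4.12 (cv2) and the standard library are available. Lean on these libraries where they do the work, as an engineer would, in place of code of your own. Each camera call takes 0.05 s, during which the arm holds its last target. There are 200 camera calls.

## Working session

There is one attempt and no reset: what is moved stays moved. The work goes in short steps, Python scripts to look and compute and a tool call to move; the robot and the scene stay as the last step left them, time stands still between calls to the robot, and variables do not carry over. Pictures are saved under pics/ and viewed, about 8 in all and at most 12, crops included, and the job is handed in when it is done.

Besides the shell and the picture viewer there is one more tool, called after "Call:" by a JSON object that holds its "op" and its "data". drive_tool: Moves the arm, as the interface text tells. Its arguments: {"type":"object","properties":{"deltas":{"type":"array"},"force":{"type":"number"}},"required":["deltas"]}

```bash
mkdir -p pics; cat > h.py <<'E'
import numpy as np, cv2
from workcell import bot
def cam(n):
    return bot.read_camera(n)
def ray(c,u,v):
    K=c['mtx'];p=np.array([(u-K[0,2])/K[0,0],(v-K[1,2])/K[1,1]]);s=p.copy()
    for _ in range(20): s=p/(1+c['k1']*(s@s))
    d=c['R'].T@np.array([s[0],s[1],1]);o=-c['R'].T@c['t'];return o,d
def onz(c,u,v,z):
    o,d=ray(c,u,v);return o+d*(z-o[2])/d[2]
def proj(c,X):
    x=c['R']@np.array(X)+c['t'];s=x[:2]/x[2];s=s*(1+c['k1']*(s@s));return c['mtx'][:2,:2]@s+c['mtx'][:2,2]
E
python3 - <<'E'
from h import *
import pickle
d={n:cam(n) for n in('scene','top','wrist')}
pickle.dump(d,open('c0.pkl','wb'))
for n in('scene','top'): cv2.imwrite(f'pics/{n}0.png',d[n]['frame'])
print(bot.read_state())
for n in d: print(n,-d[n]['R'].T@d[n]['t'])
E
```

```text
{'time': 0.15, 'q': array([ 1.15507544e+00,  2.64569398e-01,  1.60503403e+00,  5.36546817e-06,
        1.27370975e+00, -3.68772999e-02]), 'joint_vel': array([-3.05949019e-04, -4.09391369e-03, -3.13490283e-03, -5.29563628e-04,
       -3.54939629e-05,  9.45942606e-04]), 'joint_torque': array([-4.97684880e-07, -5.15904164e+01, -3.67959952e+01,  4.03361901e-05,
        8.00047768e-03, -1.18522331e-05]), 'tool_pos': array([0.24940779, 0.62663532, 0.23026944]), 'tcp_rot': array([-5.91462410e-01, -3.08501425e+00,  2.63154643e-03]), 'wrist_force': array([-0.27395304, -0.50707339,  0.00555433]), 'torque': array([ 0.0286167 , -0.00908525,  0.01075006]), 'width': 0.9984271837731752}
scene [1.2289539  0.69935343 1.19719593]
top [0.45321051 0.07329157 1.5428786 ]
wrist [0.17552105 0.65493155 0.37274613]
```

View pics/scene0.png

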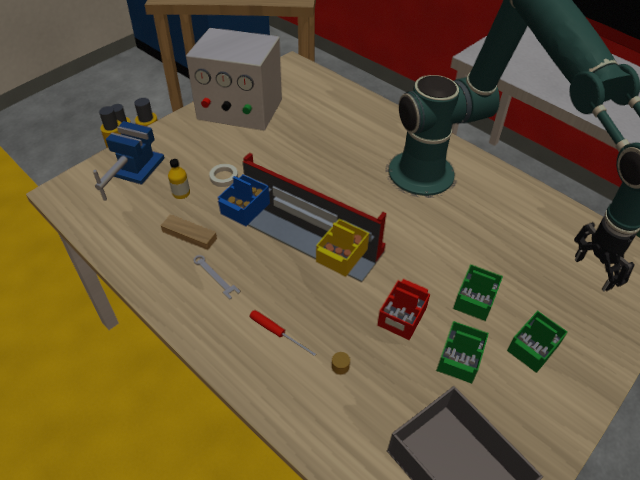

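View pics/top0.png

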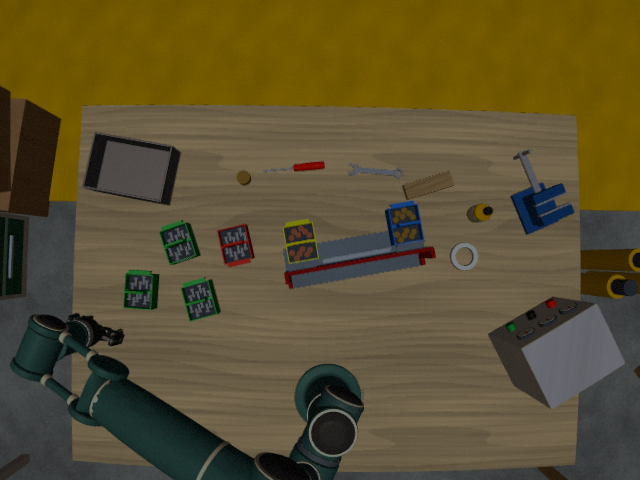

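The scene view shows the red bin at (403,308), the blue bin at (245,199) and the yellow bin at (343,246). The panel opens away from the robot. The top view has red at (236,245), yellow at (300,242) and blue at (405,222). I'll zoom in next.

```bash
python3 - <<'E'
from h import *
import pickle
d=pickle.load(open('c0.pkl','rb'))
t=d['top']['frame'];s=d['scene']['frame']
a=cv2.resize(t[190:300,210:450],(800,367),interpolation=cv2.INTER_CUBIC)
b=cv2.resize(s[270:345,370:440],(400,0) if 0 else (217,233),interpolation=cv2.INTER_CUBIC)
c=cv2.resize(s[150:280,210:400],(341,233),interpolation=cv2.INTER_CUBIC)
im=np.zeros((600,800,3),np.uint8);im[:367]=a;im[367:,:217]=b;im[367:,230:571]=c
cv2.imwrite('pics/z.png',im)
c=d['top']
hsv=cv2.cvtColor(t,cv2.COLOR_BGR2HSV)
for n,(lo,hi),box in(('red',(170,10),(205,210,265,280)),('yel',(22,35),(275,205,330,270)),('blue',(105,125),(375,195,430,255))):
    H=hsv[...,0];m=((H>=lo)&(H<=hi)) if lo<hi else ((H>=lo)|(H<=hi))
    m&=(hsv[...,1]>150)&(hsv[...,2]>60)
    k=np.zeros_like(m);k[box[1]:box[3],box[0]:box[2]]=1;m&=k
    cn=max(cv2.findContours(m.astype(np.uint8),0,1)[0],key=cv2.contourArea)
    P=np.array([onz(c,*p[0],.065)[:2] for p in cn],np.float32)*1000
    print(n,cv2.minAreaRect(P),P.min(0),P.max(0))
E
```

```text
red ((481.6105651855469, 299.0316467285156), (121.08555603027344, 90.56501770019531), 14.016822814941406) [417.48816 244.5094 ] [548.62964 355.7228 ]
yel ((501.4595031738281, 96.48092651367188), (126.79895782470703, 95.25731658935547), 11.618939399719238) [429.91888   50.123993] [567.2218  150.17253]
blue ((562.01171875, -230.0194091796875), (125.15052032470703, 95.10681915283203), 10.953272819519043) [ 493.3652  -287.29086] [ 628.9631  -176.55508]
```

View pics/z.png

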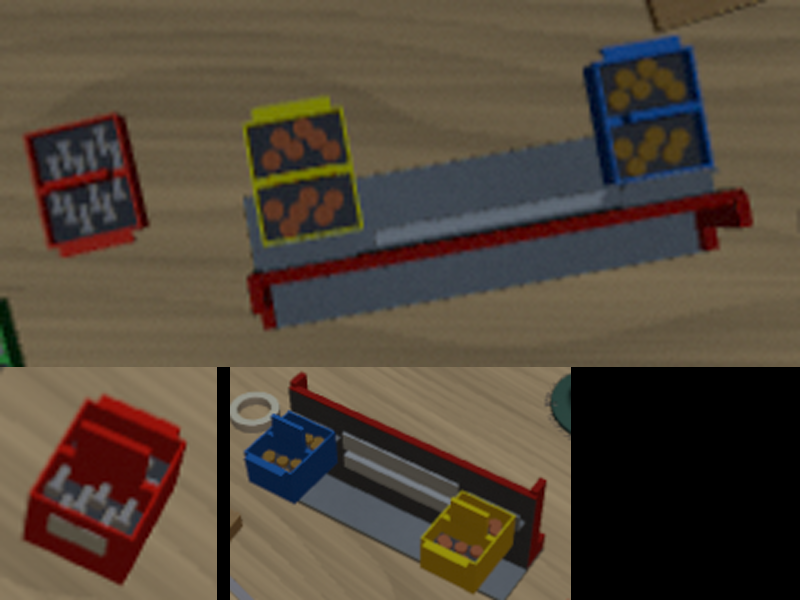

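The crop shows the red lip on the robot's side at (95,245), so its back faces -x like the panel's into-direction. The bare tongue runs from (378,240) to (605,195). Next I'll work out the headings and the first approach.

```bash
python3 - <<'E'
from h import *
import pickle
from scipy.spatial.transform import Rotation as R
d=pickle.load(open('c0.pkl','rb'));c=d['top'];t=c['frame']
st=bot.read_state();M=R.from_rotvec(st['tcp_rot']).as_matrix();print(M.round(3))
w=d['wrist'];print('cam in tool',(M.T@(-w['R'].T@w['t']-st['tool_pos'])).round(4),'\n',(w['R']@M).round(3),w['mtx'][0,0])
hsv=cv2.cvtColor(t,cv2.COLOR_BGR2HSV);H=hsv[...,0]
for n,lo,hi,box,z in(('yel',22,35,(275,205,330,270),.144),('blue',105,125,(375,195,430,255),.144)):
    m=(H>=lo)&(H<=hi)&(hsv[...,1]>150)&(hsv[...,2]>110 if n=='yel' else hsv[...,2]>60)
    k=np.zeros_like(m);k[box[1]:box[3],box[0]:box[2]]=1;m&=k
    cn=max(cv2.findContours(m.astype(np.uint8),0,1)[0],key=cv2.contourArea)
    P=np.array([onz(c,*p[0],z)[:2] for p in cn],np.float32)*1000
    print(n,cv2.minAreaRect(P))
f=lambda x,y:(210+x*.3,190+y*.2997)
for n,p,z in(('louvL',(378,235),.14),('louvR',(605,192),.14),('panL',(255,278),.169),('panR',(745,192),.169)):
    print(n,onz(c,*f(*p),z).round(4))
E
```

```text
[[-0.929  0.37  -0.001]
 [ 0.37   0.929 -0.002]
 [ 0.    -0.002 -1.   ]]
cam in tool [ 0.0791 -0.0013 -0.1425] 
 [[-0.001  1.     0.001]
 [-0.951 -0.001 -0.309]
 [-0.309 -0.001  0.951]] 414.99797579677204
yel ((550.7991943359375, 106.69482421875), (11.614652633666992, 70.16136169433594), 10.908164024353027)
blue ((556.1957397460938, -213.805908203125), (118.4605484008789, 90.02291870117188), 10.953317642211914)
louvL [0.4401 0.0259 0.14  ]
louvR [ 0.4808 -0.1748  0.14  ]
panL [0.4019 0.1323 0.169 ]
panR [ 0.4818 -0.293   0.169 ]
```

Call:
{"op": "drive_tool", "data": {"deltas": [{"hand": 0.6,"offset": [23.7,-32.7,2],"angular": [0,0,-54.3]},{"hand": 0.6,"offset": [23.7,-32.7,2],"angular": [0,0,-54.3]},{"hand": 0.6,"offset": [23.7,-32.7,2],"angular": [0,0,-54.3]},{"hand": 0.6,"offset": [23.7,-32.7,2],"angular": [0,0,-54.3]},{"hand": 0.6,"offset": [23.7,-32.7,2],"angular": [0,0,-54.3]},{"hand": 0.6,"offset": [23.7,-32.7,2],"angular": [0,0,-54.3]},{"hand": 0.6,"offset": [23.7,-32.7,2],"angular": [0,0,-54.3]},{"hand": 0.6,"offset": [23.7,-32.7,2],"angular": [0,0,-54.3]}]}}

```text
time: 1.15
tool_pos: [0.4877, 0.2983, 0.2511]
tcp_rot: [1.939, 2.472, -0.0]
wrist_force: [-0.4, -0.1, -0.5]
width: 0.601
```

```bash
python3 - <<'E'
from h import *
import pickle
c=cam('wrist');pickle.dump((c,bot.read_state()),open('c1.pkl','wb'));cv2.imwrite('pics/w1.png',c['frame'])
t=np.deg2rad(14);X=-np.array([np.cos(t),np.sin(t)]);Y=np.array([-X[1],X[0]])
C=np.array([.487,.3004])
for x,y,z in((-.004,-.03,.106),(.004,.03,.106),(0,0,.106),(-.055,-.045,.065),(.055,.045,.065)):
    P=C+x*X+y*Y;print((x,y,z),proj(c,[*P,z]).round(1))
E
```

```text
(-0.004, -0.03, 0.106) [323.2 176.8]
(0.004, 0.03, 0.106) [312.3 258.1]
(0, 0, 0.106) [317.6 218.7]
(-0.055, -0.045, 0.065) [387.9 148.9]
(0.055, 0.045, 0.065) [252.5 258.3]
```

View pics/w1.png

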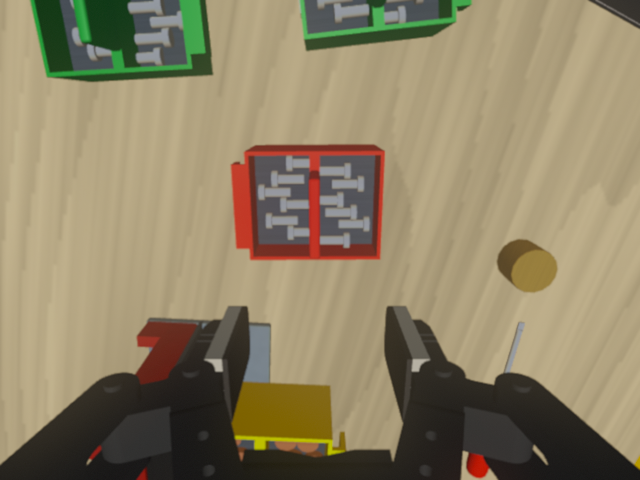

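The wrist view shows the red bin well aligned, with its tab at (315,205). It's about 3 px left of the prediction, so I shift about 2.5 mm and descend.

Call:
{"op": "drive_tool", "data": {"deltas": [{"hand": 0.5,"offset": [-0.25,0,-5],"angular": [0,0,0]},{"hand": 0.5,"offset": [-0.25,0,-10],"angular": [0,0,0]},{"hand": 0.5,"offset": [-0.25,0,-14],"angular": [0,0,0]},{"hand": 0.5,"offset": [-0.25,0,-17],"angular": [0,0,0]},{"hand": 0.5,"offset": [-0.25,0,-18.1],"angular": [0,0,0]},{"hand": 0.5,"offset": [-0.25,0,-18.1],"angular": [0,0,0]}]}}

```text
time: 1.95
tool_pos: [0.4832, 0.3008, 0.0698]
tcp_rot: [-1.932, -2.476, 0.002]
wrist_force: [0.5, 0.9, 0.9]
width: 0.5
```

Call:
{"op": "drive_tool", "data": {"deltas": [{"hand": 0.1,"offset": [0,0,0],"angular": [0,0,0]},{"hand": 0.1,"offset": [0,0,0],"angular": [0,0,0]},{"hand": 0.0,"offset": [0,0,0],"angular": [0,0,0]},{"hand": 0.0,"offset": [0,0,0],"angular": [0,0,0]},{"hand": 0.0,"offset": [0,0,0],"angular": [0,0,0]},{"hand": 0.0,"offset": [0,0,0],"angular": [0,0,0]}], "force": 70}}

```text
time: 2.7
tool_pos: [0.4853, 0.3009, 0.0721]
tcp_rot: [1.934, 2.475, 0.004]
wrist_force: [-0.4, 0.7, 6.8]
width: 0.082
```

Gripped at 7 mm width. Now I lift straight up.

Call:
{"op": "drive_tool", "data": {"deltas": [{"hand": 0.0,"offset": [0,0,1],"angular": [0,0,0]},{"hand": 0.0,"offset": [0,0,4],"angular": [0,0,0]},{"hand": 0.0,"offset": [0,0,8],"angular": [0,0,0]},{"hand": 0.0,"offset": [0,0,13],"angular": [0,0,0]},{"hand": 0.0,"offset": [0,0,18],"angular": [0,0,0]},{"hand": 0.0,"offset": [0,0,22],"angular": [0,0,-1.5]},{"hand": 0.0,"offset": [0,0,24],"angular": [0,0,-3]},{"hand": 0.0,"offset": [0,0,24],"angular": [0,0,-3]}]}}

```text
time: 3.7
tool_pos: [0.4845, 0.3003, 0.3111]
tcp_rot: [1.998, 2.423, 0.003]
wrist_force: [-0.2, 1.7, -4.9]
width: 0.082
```

Call:
{"op": "drive_tool", "data": {"deltas": [{"hand": 0.0,"offset": [1,-3,0],"angular": [0,0,0]},{"hand": 0.0,"offset": [2,-8,0],"angular": [0,0,0]},{"hand": 0.0,"offset": [3,-14,0],"angular": [0,0,0]},{"hand": 0.0,"offset": [4,-20,0],"angular": [0,0,0]},{"hand": 0.0,"offset": [5,-26,0],"angular": [0,0,0]},{"hand": 0.0,"offset": [6,-32,0],"angular": [0,0,0]},{"hand": 0.0,"offset": [6,-36.5,0],"angular": [0,0,0]},{"hand": 0.0,"offset": [6,-38.4,0],"angular": [0,0,0]}]}}

```text
time: 4.7
tool_pos: [0.5424, -0.0861, 0.3067]
tcp_rot: [-1.998, -2.418, 0.005]
wrist_force: [-0.5, 0.3, -4.5]
width: 0.086
```

```bash
python3 - <<'E'
from h import *
import pickle
from scipy.spatial.transform import Rotation as R
d=pickle.load(open('c0.pkl','rb'));c=d['scene']
for p in((273,187),(336.5,217)): print(onz(c,*p,.14).round(4))
w=cam('wrist');s=cam('scene');st=bot.read_state();print(st['tool_pos'],st['wrist_force'],st['width'],R.from_rotvec(st['tcp_rot']).as_matrix().round(4))
im=np.hstack([cv2.resize(w['frame'],(400,300)),cv2.resize(s['frame'][130:310,200:440],(400,300),interpolation=cv2.INTER_CUBIC)])
im=np.vstack([im,np.hstack([cv2.resize(d['scene']['frame'][150:270,240:400],(400,300),interpolation=cv2.INTER_CUBIC),cv2.resize(cam('top')['frame'][190:290,290:430],(400,300),interpolation=cv2.INTER_CUBIC)])])
cv2.imwrite('pics/m1.png',im);pickle.dump((w,s,st),open('c2.pkl','wb'))
E
```

```text
[ 0.4805 -0.1755  0.14  ]
[0.4441 0.0275 0.14  ]
[ 0.54289806 -0.08534425  0.30749479] [ 0.05675333 -0.25827331 -3.96758105] 0.08398743286366227 [[-1.882e-01  9.821e-01 -4.500e-03]
 [ 9.821e-01  1.882e-01  7.000e-04]
 [ 1.500e-03 -4.300e-03 -1.000e+00]]
```

View pics/m1.png

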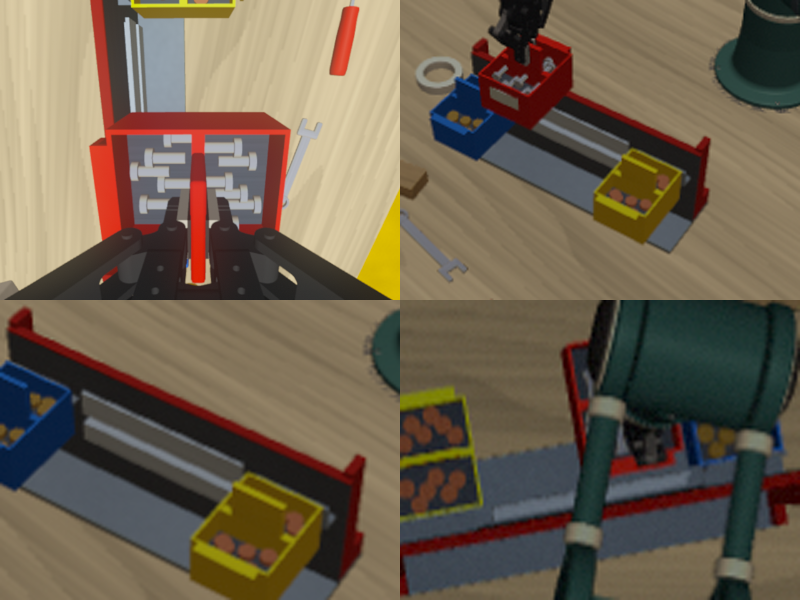

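The composite shows the bin level in the grip and clear of everything. Both views agree on the louver edge to within 4 mm. I descend about 25 mm in front of it.

Call:
{"op": "drive_tool", "data": {"deltas": [{"hand": 0.0,"offset": [0,0,-2],"angular": [0,0,0]},{"hand": 0.0,"offset": [0,0,-5],"angular": [0,0,0]},{"hand": 0.0,"offset": [0,0,-8],"angular": [0,0,0]},{"hand": 0.0,"offset": [0,0,-11],"angular": [0,0,0]},{"hand": 0.0,"offset": [0,0,-13],"angular": [0,0,0]},{"hand": 0.0,"offset": [0,0,-13.4],"angular": [0,0,0]},{"hand": 0.0,"offset": [0,0,-13.4],"angular": [0,0,0]},{"hand": 0.0,"offset": [0,0,-13.4],"angular": [0,0,0]}]}}

```text
time: 5.85
tool_pos: [0.545, -0.0836, 0.1774]
tcp_rot: [1.996, 2.423, 0.002]
wrist_force: [-0.1, -0.3, -3.9]
width: 0.086
```

```bash
python3 - <<'E'
from h import *
s=cam('scene');w=cam('wrist');st=bot.read_state();print(st['tool_pos'],st['wrist_force'],st['torque'])
im=np.hstack([cv2.resize(s['frame'][150:270,200:360],(800,600),interpolation=cv2.INTER_CUBIC)[:, :500],cv2.resize(w['frame'][100:500,0:300],(300,400))[:, :300].repeat(1,0) if 0 else np.vstack([w['frame'][80:480,60:360],np.zeros((200,300,3),np.uint8)])])
cv2.imwrite('pics/m2.png',im)
E
```

```text
[ 0.54497926 -0.083887    0.17754852] [-0.40217291 -0.30071546 -3.35643229] [-0.00731073  0.01033855  0.01725471]
```

View pics/m2.png

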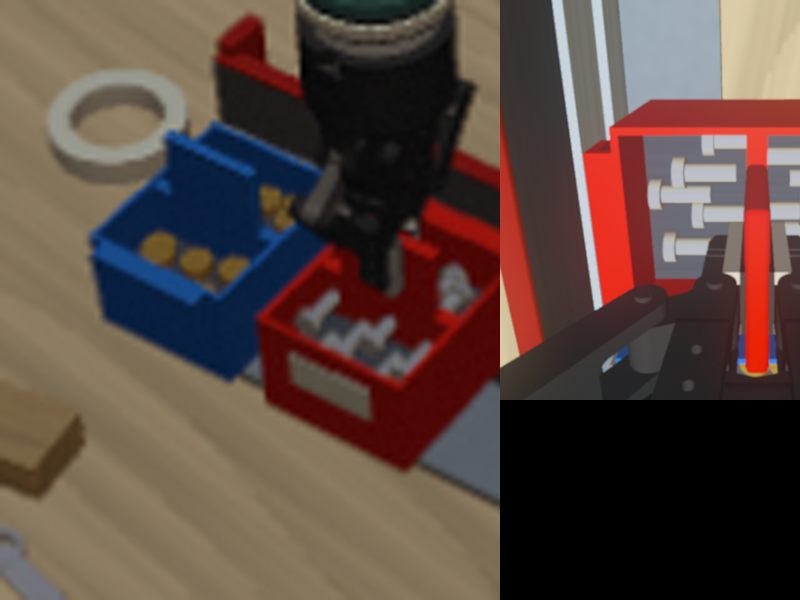

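Wrist crop: the tongue edge runs from (560,0) to (597,300), just behind the red lip at (597,200). I advance into the panel, then creep by touch.

Call:
{"op": "drive_tool", "data": {"deltas": [{"hand": 0.0,"offset": [-0.4,-0.08,0],"angular": [0,0,0]},{"hand": 0.0,"offset": [-0.8,-0.16,0],"angular": [0,0,0]},{"hand": 0.0,"offset": [-1.2,-0.23,0],"angular": [0,0,0]},{"hand": 0.0,"offset": [-1.4,-0.27,0],"angular": [0,0,0]},{"hand": 0.0,"offset": [-1.4,-0.27,0],"angular": [0,0,0]},{"hand": 0.0,"offset": [-1.4,-0.27,0],"angular": [0,0,0]}]}}

```text
time: 6.7
tool_pos: [0.5302, -0.0866, 0.1763]
tcp_rot: [1.998, 2.424, 0.0]
wrist_force: [0.3, -0.0, -4.0]
width: 0.084
```

Call:
{"op": "drive_tool", "data": {"deltas": [{"hand": 0.0,"offset": [-0.1,-0.02,0],"angular": [0,0,0]},{"hand": 0.0,"offset": [-0.2,-0.04,0],"angular": [0,0,0]},{"hand": 0.0,"offset": [-0.3,-0.06,0],"angular": [0,0,0]},{"hand": 0.0,"offset": [-0.3,-0.06,0],"angular": [0,0,0]}]}}

```text
time: 7.2
tool_pos: [0.527, -0.0872, 0.1763]
tcp_rot: [-1.998, -2.424, 0.0]
wrist_force: [-0.3, -0.0, -4.9]
width: 0.08
```

Call:
{"op": "drive_tool", "data": {"deltas": [{"hand": 0.0,"offset": [-0.1,-0.02,0],"angular": [0,0,0]},{"hand": 0.0,"offset": [-0.2,-0.04,0],"angular": [0,0,0]},{"hand": 0.0,"offset": [-0.3,-0.06,0],"angular": [0,0,0]},{"hand": 0.0,"offset": [-0.3,-0.06,0],"angular": [0,0,0]}]}}

```text
time: 7.7
tool_pos: [0.524, -0.0878, 0.1763]
tcp_rot: [-1.998, -2.424, 0.0]
wrist_force: [-0.2, 1.1, -4.1]
width: 0.085
```

Call:
{"op": "drive_tool", "data": {"deltas": [{"hand": 0.0,"offset": [-0.1,-0.02,0],"angular": [0,0,0]},{"hand": 0.0,"offset": [-0.2,-0.04,0],"angular": [0,0,0]},{"hand": 0.0,"offset": [-0.2,-0.04,0],"angular": [0,0,0]}]}}

```text
time: 8.07
tool_pos: [0.5223, -0.0881, 0.1764]
tcp_rot: [1.998, 2.424, 0.001]
wrist_force: [0.7, -0.0, -4.5]
width: 0.084
```

Call:
{"op": "drive_tool", "data": {"deltas": [{"hand": 0.0,"offset": [-0.1,-0.02,0],"angular": [0,0,0]},{"hand": 0.0,"offset": [-0.2,-0.04,0],"angular": [0,0,0]},{"hand": 0.0,"offset": [-0.2,-0.04,0],"angular": [0,0,0]}]}}

```text
time: 8.45
tool_pos: [0.5218, -0.0884, 0.177]
tcp_rot: [1.997, 2.421, 0.004]
wrist_force: [5.0, 0.4, -5.4]
width: 0.083
```

Contact is 5 N at x=0.522, which matches the wall against the tongue. I back off 1.5 mm from contact and lower.

Call:
{"op": "drive_tool", "data": {"deltas": [{"hand": 0.0,"offset": [0.32,0.06,0],"angular": [0,0,0]},{"hand": 0.0,"offset": [0.32,0.06,0],"angular": [0,0,0]},{"hand": 0.0,"offset": [0.32,0.06,0],"angular": [0,0,0]},{"hand": 0.0,"offset": [0.32,0.06,-0.2],"angular": [0,0,0]},{"hand": 0.0,"offset": [0.32,0.06,-0.4],"angular": [0,0,0]},{"hand": 0.0,"offset": [0.32,0.06,-0.6],"angular": [0,0,0]},{"hand": 0.0,"offset": [0.32,0.06,-0.7],"angular": [0,0,0]},{"hand": 0.0,"offset": [0.32,0.06,-0.7],"angular": [0,0,0]}]}}

```text
time: 9.45
tool_pos: [0.5232, -0.0879, 0.1691]
tcp_rot: [-1.998, -2.424, 0.0]
wrist_force: [-0.6, -0.1, -5.1]
width: 0.084
```

Call:
{"op": "drive_tool", "data": {"deltas": [{"hand": 0.0,"offset": [0,0,-0.1],"angular": [0,0,0]},{"hand": 0.0,"offset": [0,0,-0.2],"angular": [0,0,0]},{"hand": 0.0,"offset": [0,0,-0.3],"angular": [0,0,0]},{"hand": 0.0,"offset": [0,0,-0.3],"angular": [0,0,0]}]}}

```text
time: 9.95
tool_pos: [0.5232, -0.0879, 0.1661]
tcp_rot: [-1.998, -2.424, 0.0]
wrist_force: [0.3, -0.1, -4.5]
width: 0.088
```

Call:
{"op": "drive_tool", "data": {"deltas": [{"hand": 0.0,"offset": [0,0,-0.1],"angular": [0,0,0]},{"hand": 0.0,"offset": [0,0,-0.2],"angular": [0,0,0]},{"hand": 0.0,"offset": [0,0,-0.3],"angular": [0,0,0]},{"hand": 0.0,"offset": [0,0,-0.3],"angular": [0,0,0]}]}}

```text
time: 10.45
tool_pos: [0.5232, -0.0879, 0.1631]
tcp_rot: [-1.998, -2.424, 0.0]
wrist_force: [1.0, -0.1, -4.6]
width: 0.085
```

Call:
{"op": "drive_tool", "data": {"deltas": [{"hand": 0.0,"offset": [0,0,-0.1],"angular": [0,0,0]},{"hand": 0.0,"offset": [0,0,-0.2],"angular": [0,0,0]},{"hand": 0.0,"offset": [0,0,-0.3],"angular": [0,0,0]},{"hand": 0.0,"offset": [0,0,-0.3],"angular": [0,0,0]}]}}

```text
time: 10.95
tool_pos: [0.5232, -0.0879, 0.1601]
tcp_rot: [-1.998, -2.424, 0.0]
wrist_force: [-0.1, -0.4, -5.1]
width: 0.085
```

Call:
{"op": "drive_tool", "data": {"deltas": [{"hand": 0.0,"offset": [0,0,-0.1],"angular": [0,0,0]},{"hand": 0.0,"offset": [0,0,-0.2],"angular": [0,0,0]},{"hand": 0.0,"offset": [0,0,-0.3],"angular": [0,0,0]},{"hand": 0.0,"offset": [0,0,-0.3],"angular": [0,0,0]}]}}

```text
time: 11.45
tool_pos: [0.5232, -0.0879, 0.1572]
tcp_rot: [-1.998, -2.424, 0.0]
wrist_force: [0.2, -0.0, -3.9]
width: 0.082
```

Call:
{"op": "drive_tool", "data": {"deltas": [{"hand": 0.0,"offset": [0,0,-0.1],"angular": [0,0,0]},{"hand": 0.0,"offset": [0,0,-0.2],"angular": [0,0,0]},{"hand": 0.0,"offset": [0,0,-0.2],"angular": [0,0,0]}]}}

```text
time: 11.82
tool_pos: [0.5232, -0.0879, 0.1551]
tcp_rot: [-1.998, -2.424, 0.0]
wrist_force: [0.3, -0.5, -3.9]
width: 0.078
```

Call:
{"op": "drive_tool", "data": {"deltas": [{"hand": 0.0,"offset": [0,0,-0.1],"angular": [0,0,0]},{"hand": 0.0,"offset": [0,0,-0.2],"angular": [0,0,0]},{"hand": 0.0,"offset": [0,0,-0.2],"angular": [0,0,0]}]}}

```text
time: 12.2
tool_pos: [0.5236, -0.088, 0.154]
tcp_rot: [1.998, 2.424, 0.0]
wrist_force: [-1.0, 0.6, 0.9]
width: 0.088
```

Call:
{"op": "drive_tool", "data": {"deltas": [{"hand": 0.0,"offset": [0,0,-0.1],"angular": [0,0,0]},{"hand": 0.0,"offset": [0,0,-0.2],"angular": [0,0,0]},{"hand": 0.0,"offset": [0,0,-0.2],"angular": [0,0,0]}]}}

```text
time: 12.58
tool_pos: [0.5238, -0.0881, 0.153]
tcp_rot: [1.998, 2.423, 0.001]
wrist_force: [-2.7, 0.8, 8.1]
width: 0.085
```

Call:
{"op": "drive_tool", "data": {"deltas": [{"hand": 0.0,"offset": [0,0,-0.1],"angular": [0,0,0]},{"hand": 0.0,"offset": [0,0,-0.1],"angular": [0,0,0]}]}}

```text
time: 12.82
tool_pos: [0.524, -0.0881, 0.1526]
tcp_rot: [1.997, 2.423, 0.001]
wrist_force: [-3.5, 1.6, 11.5]
width: 0.083
```

The web has met the edge: fz rises from TCP z=0.1543, so the edge is about 3 mm above nominal. I ease back to light contact and check by eye.

Call:
{"op": "drive_tool", "data": {"deltas": [{"hand": 0.0,"offset": [0,0,0.15],"angular": [0,0,0]},{"hand": 0.0,"offset": [0,0,0.25],"angular": [0,0,0]},{"hand": 0.0,"offset": [0,0,0.25],"angular": [0,0,0]}]}}

```text
time: 13.2
tool_pos: [0.5237, -0.088, 0.1534]
tcp_rot: [1.998, 2.423, 0.001]
wrist_force: [-1.1, 1.1, 5.4]
width: 0.082
```

```bash
python3 - <<'E'
from h import *
s=cam('scene');w=cam('wrist');st=bot.read_state();print(st['tool_pos'],st['wrist_force'],st['torque'])
im=np.hstack([cv2.resize(s['frame'][150:270,200:360],(800,600),interpolation=cv2.INTER_CUBIC)[:, 50:500],cv2.resize(w['frame'][80:480,60:360],(350,467))[:467].copy() if 0 else np.vstack([cv2.resize(w['frame'][60:380,60:293],(350,480)),np.zeros((120,350,3),np.uint8)])])
cv2.imwrite('pics/m3.png',im)
E
```

```text
[ 0.52370276 -0.08804109  0.15335419] [-1.00830456  0.89310073  6.07799256] [ 9.75737609e-02  7.79885431e-01 -3.35858947e-05]
```

View pics/m3.png

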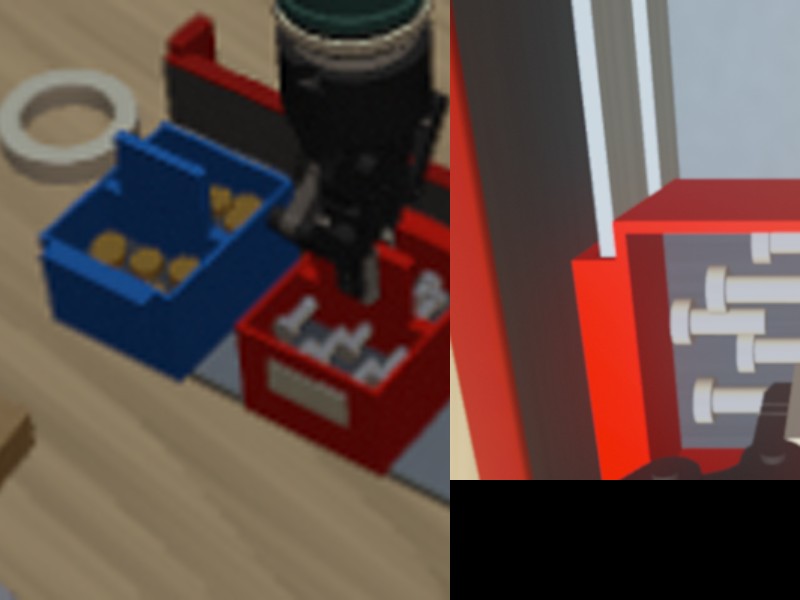

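The wrist crop shows the tongue edge running under the lip at (605,255), between the wall and the flange, so it's caught. I lighten the contact a little and slide toward blue.

Call:
{"op": "drive_tool", "data": {"deltas": [{"hand": 0.0,"offset": [0,0,0.1],"angular": [0,0,0]},{"hand": 0.0,"offset": [0.06,-0.29,0.1],"angular": [0,0,0]},{"hand": 0.0,"offset": [0.13,-0.69,0.1],"angular": [0,0,0]},{"hand": 0.0,"offset": [0.21,-1.08,0.1],"angular": [0,0,0]},{"hand": 0.0,"offset": [0.29,-1.47,0.1],"angular": [0,0,0]},{"hand": 0.0,"offset": [0.36,-1.87,0.1],"angular": [0,0,0]},{"hand": 0.0,"offset": [0.4,-2.06,0.1],"angular": [0,0,0]},{"hand": 0.0,"offset": [0.4,-2.06,0.1],"angular": [0,0,0]}]}}

```text
time: 14.3
tool_pos: [0.5273, -0.109, 0.1537]
tcp_rot: [1.998, 2.424, -0.001]
wrist_force: [-1.0, 2.5, 2.4]
width: 0.086
```

Call:
{"op": "drive_tool", "data": {"deltas": [{"hand": 0.0,"offset": [0.04,-0.2,0],"angular": [0,0,0]},{"hand": 0.0,"offset": [0.08,-0.4,0],"angular": [0,0,0]},{"hand": 0.0,"offset": [0.12,-0.6,0],"angular": [0,0,0]},{"hand": 0.0,"offset": [0.16,-0.8,0],"angular": [0,0,0]},{"hand": 0.0,"offset": [0.16,-0.8,0],"angular": [0,0,0]}]}}

```text
time: 14.92
tool_pos: [0.529, -0.1169, 0.1538]
tcp_rot: [1.998, 2.424, -0.0]
wrist_force: [-1.2, 2.6, 2.4]
width: 0.088
```

```bash
python3 - <<'E'
from h import *
s=cam('scene');st=bot.read_state();print(st['tool_pos'],st['wrist_force'],st['torque'])
cv2.imwrite('pics/m4.png',cv2.resize(s['frame'][160:250,210:330],(800,600),interpolation=cv2.INTER_CUBIC))
E
```

```text
[ 0.52894484 -0.11683544  0.15374544] [-1.20713931  2.45432697  1.31286757] [ 0.47484898  0.44974246 -0.12994893]
```

View pics/m4.png

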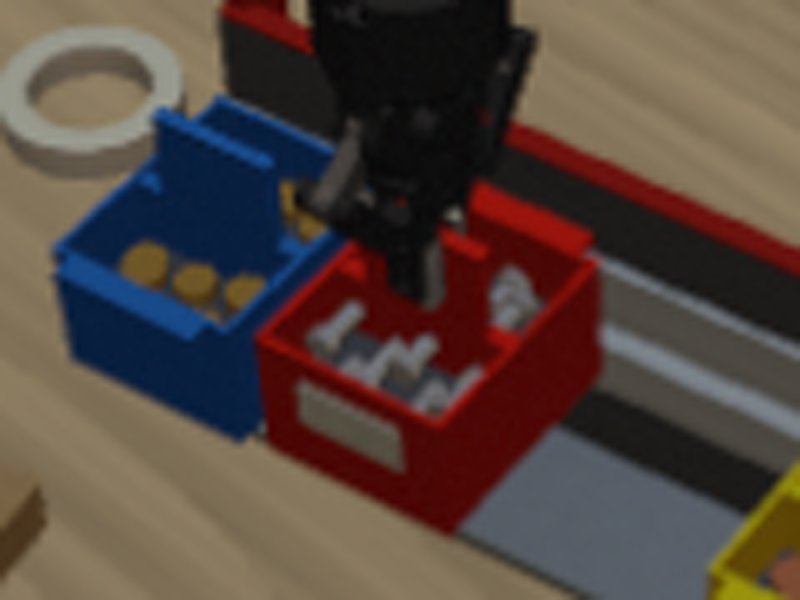

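The scene crop shows the red bin hanging at (430,330), with a gap to blue of under a centimetre near (255,400). I creep on, watching fy against a friction baseline of about 2.5 N.

Call:
{"op": "drive_tool", "data": {"deltas": [{"hand": 0.0,"offset": [0.02,-0.1,0],"angular": [0,0,0]},{"hand": 0.0,"offset": [0.04,-0.2,0],"angular": [0,0,0]},{"hand": 0.0,"offset": [0.06,-0.3,0],"angular": [0,0,0]},{"hand": 0.0,"offset": [0.06,-0.3,0],"angular": [0,0,0]}]}}

```text
time: 15.48
tool_pos: [0.5295, -0.1197, 0.1538]
tcp_rot: [1.998, 2.424, -0.0]
wrist_force: [-0.7, 3.1, 2.5]
width: 0.079
```

Call:
{"op": "drive_tool", "data": {"deltas": [{"hand": 0.0,"offset": [0.02,-0.1,0],"angular": [0,0,0]},{"hand": 0.0,"offset": [0.04,-0.2,0],"angular": [0,0,0]},{"hand": 0.0,"offset": [0.04,-0.2,0],"angular": [0,0,0]}]}}

```text
time: 15.85
tool_pos: [0.5299, -0.1217, 0.1538]
tcp_rot: [1.998, 2.424, -0.0]
wrist_force: [-0.8, 2.9, 2.4]
width: 0.083
```

Call:
{"op": "drive_tool", "data": {"deltas": [{"hand": 0.0,"offset": [0.02,-0.1,0],"angular": [0,0,0]},{"hand": 0.0,"offset": [0.02,-0.1,0],"angular": [0,0,0]}]}}

```text
time: 16.1
tool_pos: [0.5301, -0.1227, 0.1538]
tcp_rot: [1.998, 2.424, -0.0]
wrist_force: [-1.0, 3.1, 1.3]
width: 0.084
```

Call:
{"op": "drive_tool", "data": {"deltas": [{"hand": 0.0,"offset": [0.02,-0.1,0],"angular": [0,0,0]},{"hand": 0.0,"offset": [0.03,-0.15,0],"angular": [0,0,0]},{"hand": 0.0,"offset": [0.03,-0.15,0],"angular": [0,0,0]}]}}

```text
time: 16.48
tool_pos: [0.5304, -0.1241, 0.1538]
tcp_rot: [1.998, 2.424, -0.0]
wrist_force: [-1.3, 3.5, 1.8]
width: 0.08
```

Call:
{"op": "drive_tool", "data": {"deltas": [{"hand": 0.0,"offset": [0.02,-0.1,0],"angular": [0,0,0]},{"hand": 0.0,"offset": [0.03,-0.15,0],"angular": [0,0,0]},{"hand": 0.0,"offset": [0.03,-0.15,0],"angular": [0,0,0]}]}}

```text
time: 16.85
tool_pos: [0.5307, -0.1256, 0.1538]
tcp_rot: [1.998, 2.424, -0.0]
wrist_force: [-0.3, 2.8, 1.8]
width: 0.085
```

Call:
{"op": "drive_tool", "data": {"deltas": [{"hand": 0.0,"offset": [0.02,-0.1,0],"angular": [0,0,0]},{"hand": 0.0,"offset": [0.03,-0.15,0],"angular": [0,0,0]},{"hand": 0.0,"offset": [0.03,-0.15,0],"angular": [0,0,0]}]}}

```text
time: 17.23
tool_pos: [0.531, -0.1272, 0.1538]
tcp_rot: [1.998, 2.424, -0.0]
wrist_force: [-0.8, 2.8, 1.8]
width: 0.082
```

Call:
{"op": "drive_tool", "data": {"deltas": [{"hand": 0.0,"offset": [0.02,-0.1,0],"angular": [0,0,0]},{"hand": 0.0,"offset": [0.03,-0.15,0],"angular": [0,0,0]},{"hand": 0.0,"offset": [0.03,-0.15,0],"angular": [0,0,0]}]}}

```text
time: 17.6
tool_pos: [0.5313, -0.1287, 0.1538]
tcp_rot: [1.998, 2.424, -0.0]
wrist_force: [-0.6, 3.5, 1.9]
width: 0.086
```

Call:
{"op": "drive_tool", "data": {"deltas": [{"hand": 0.0,"offset": [0.02,-0.1,0],"angular": [0,0,0]},{"hand": 0.0,"offset": [0.03,-0.15,0],"angular": [0,0,0]},{"hand": 0.0,"offset": [0.03,-0.15,0],"angular": [0,0,0]}]}}

```text
time: 17.98
tool_pos: [0.5314, -0.1289, 0.1538]
tcp_rot: [-1.997, -2.423, -0.002]
wrist_force: [-1.4, 7.3, 3.2]
width: 0.081
```

Contact with blue: fy steps from about 3 to 7.3 N and the motion stops. I relax the push and open gradually.

Call:
{"op": "drive_tool", "data": {"deltas": [{"hand": 0.0,"offset": [-0.02,0.1,0],"angular": [0,0,0]},{"hand": 0.0,"offset": [-0.02,0.1,0],"angular": [0,0,0]},{"hand": 0.0,"offset": [-0.02,0.1,0],"angular": [0,0,0]}], "force": 40}}

```text
time: 18.35
tool_pos: [0.5314, -0.1289, 0.1538]
tcp_rot: [-1.998, -2.424, -0.0]
wrist_force: [-1.2, 5.5, 2.9]
width: 0.082
```

Call:
{"op": "drive_tool", "data": {"deltas": [{"hand": 0.1,"offset": [0,0,0],"angular": [0,0,0]},{"hand": 0.12,"offset": [0,0,0],"angular": [0,0,0]},{"hand": 0.15,"offset": [0,0,0],"angular": [0,0,0]},{"hand": 0.18,"offset": [0,0,0],"angular": [0,0,0]},{"hand": 0.25,"offset": [0,0,0],"angular": [0,0,0]},{"hand": 0.35,"offset": [0,0,0],"angular": [0,0,0]},{"hand": 0.4,"offset": [0,0,0],"angular": [0,0,0]},{"hand": 0.4,"offset": [0,0,0],"angular": [0,0,0]}]}}

```text
time: 19.35
tool_pos: [0.5314, -0.129, 0.1537]
tcp_rot: [-1.998, -2.424, 0.0]
wrist_force: [-0.3, 0.1, 0.0]
width: 0.402
```

```bash
python3 - <<'E'
from h import *
s=cam('scene');w=cam('wrist');st=bot.read_state();print(st['tool_pos'],st['wrist_force'],st['torque'])
im=np.hstack([cv2.resize(s['frame'][160:250,210:330],(533,400),interpolation=cv2.INTER_CUBIC),np.vstack([cv2.resize(w['frame'][150:470,180:394],(267,400))])])
cv2.imwrite('pics/m5.png',im)
E
```

```text
[ 0.53136873 -0.12902485  0.1537584 ] [-0.22252247 -0.20582626  0.27718927] [ 0.02685959  0.07324106 -0.01921775]
```

View pics/m5.png

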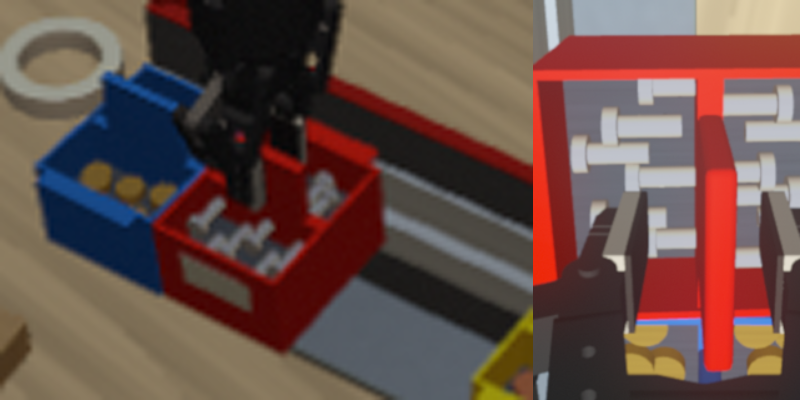

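The bin is released and free in the jaws, with the force near zero. It hangs against blue along (160,260). I retreat straight up.

Call:
{"op": "drive_tool", "data": {"deltas": [{"hand": 0.4,"offset": [0,0,0.5],"angular": [0,0,0]},{"hand": 0.4,"offset": [0,0,2],"angular": [0,0,0]},{"hand": 0.4,"offset": [0,0,5],"angular": [0,0,0]},{"hand": 0.4,"offset": [0,0,9],"angular": [0,0,0]},{"hand": 0.4,"offset": [0,0,14],"angular": [0,0,0]},{"hand": 0.4,"offset": [0,0,16],"angular": [0,0,0]},{"hand": 0.4,"offset": [0,6,16],"angular": [0,0,0]},{"hand": 0.4,"offset": [0,6,16],"angular": [0,0,0]}]}}

```text
time: 20.45
tool_pos: [0.5312, -0.0663, 0.3142]
tcp_rot: [-1.994, -2.427, -0.002]
wrist_force: [0.3, -0.2, 0.1]
width: 0.398
```

```bash
python3 - <<'E'
from h import *
s=cam('scene');w=cam('wrist');st=bot.read_state();print(st['tool_pos'],st['wrist_force'])
im=np.hstack([cv2.resize(s['frame'][140:290,200:400],(400,300),interpolation=cv2.INTER_CUBIC),cv2.resize(w['frame'],(400,300))])
cv2.imwrite('pics/m6.png',im)
E
```

```text
[ 0.53109433 -0.06871094  0.31343884] [-0.55650519 -0.37951646  0.50654897]
```

View pics/m6.png

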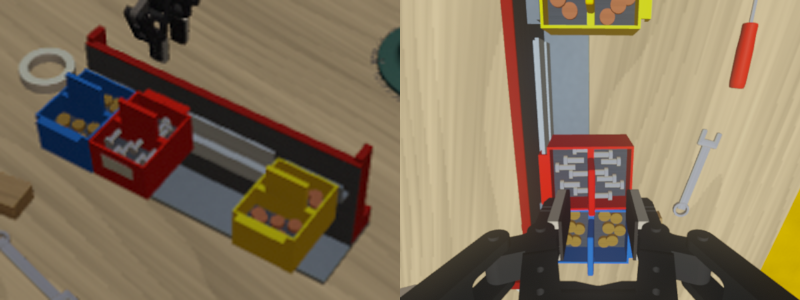

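The red bin hangs flush beside the blue one, with their boundary at (590,210) in the wrist half and no gap visible. The gripper is clear, so I hand in.

```bash
python3 -c "
from h import *
print(bot.finish_job())"
```

```text
the job is handed in; nothing more can be done
None
```

The red bin is hanging on the bare middle louver, resting against the blue bin, and the job is handed in at about 20.5 s of the 54 s allowed. The hand-in gives no verdict.

- **Hanging:** I lifted the bin by its tab and found the louver's front by touch at 5 N. I then backed off 1.5 mm and let the lip down until its web met the edge, about 3 mm above nominal. The downward push on the louver briefly peaked at about 16 N while seating (11.5 N net at the wrist). I eased that off before sliding. A wrist picture showed the louver edge between the bin's wall and the flange.
- **Sliding:** I slid it about 42 mm with the lip caught. The sideways force stepped from about 3 N to 7 N at the blue bin. I eased the push to about 5.5 N and opened the fingers gradually.
- **Last checks:** After release the wrist force was near zero. The final pictures show the bin still hanging with its lip on the louver, no visible gap to the blue bin, and the gripper well clear. I judged the contact with the blue bin by eye and by force, not by measuring the gap. Nothing I saw suggests the other objects moved, though the oil bottle and bush were outside the last pictures. No checks disagreed.

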